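Switch on the counter equipment in order

TASK

Open the shop by switching on the three devices on the counter, in this order: press in the round key of the switch box, then the long bar key of the receipt printer, and last the square key of the card reader, so that each stays in. Press lightly and start no device before its turn; do not lift, tip or shove the devices, and leave the other things where they stand.

Things in the scene. Friction and masses are not known exactly. Their poses are not given: they have to be found in the camera images.
- switch_box: Mains switch box: low black box 80 (x) x 72 (y) x 38 mm high with a steel collar and a round grey key, 32 mm across, in the middle of its top. Loose, about 0.6 kg. Origin at the centre of its underside, z up, -x its front.
- receipt_printer: Receipt printer: black box 100 (x) x 76 (y) x 52 mm high, the tallest of the three, with a slip of paper standing 29 mm out of a slot 12 mm behind its centre; the bar key lies along y near its front (-x) edge. Loose, about 0.8 kg. Origin at the centre of its underside, z up.
- card_reader: Card reader: flat black device 110 (x) x 70 (y) x 28 mm high with a dark screen at its far end (+x), a flat 3x3 number pad in white that is not to be used, and a raised square grey key in the middle of its near (-x) end. Loose, about 0.4 kg. Origin at the centre of its underside, z up.
- switch_key_top (a point): centre of the top face of the round key (32 mm across, over the box's origin, 52 mm above the counter when up); it sinks with the key. When up, the key stands 14 mm above the housing, when fully in still 4 mm, so a broad fingertip does not meet the housing.
- printer_key_top (a point): centre of the top face of the bar key (15 mm along x, 46 mm along y, 33 mm in front of (-x of) the printer's origin, 66 mm above the counter when up); it sinks with the key. When up, the key stands 14 mm above the housing, when fully in still 4 mm, so a broad fingertip does not meet the housing.
- reader_key_top (a point): centre of the top face of the square key (20 x 20 mm, 39 mm in front of (-x of) the reader's origin, 42 mm above the counter when up); it sinks with the key. When up, the key stands 14 mm above the housing, when fully in still 4 mm, so a broad fingertip does not meet the housing.
- switch_key (a joint): Round key of the switch box. Value 0 m = up (off), grows as it is pressed straight down, 0.010 m = hard stop. It has no spring: a steady 3 N (plus drag at speed) moves it and it stays wherever it is left, so it counts as in from about 0.006 m.
- printer_key (a joint): Bar key of the receipt printer. Value 0 m = up (off), grows as it is pressed straight down, 0.010 m = hard stop. It has no spring: a steady 3 N (plus drag at speed) moves it and it stays wherever it is left, so it counts as in from about 0.006 m.
- reader_key (a joint): Square key of the card reader. Value 0 m = up (off), grows as it is pressed straight down, 0.010 m = hard stop. It has no spring: a steady 3 N (plus drag at speed) moves it and it stays wherever it is left, so it counts as in from about 0.006 m.
- doll_a: Turned wooden doll in black, 35 mm across, 112 mm tall, standing between two of the devices. Bystander, loose; origin at the centre of its underside, z up.
- doll_b: Turned wooden doll in pale wood, 30 mm across, 100 mm tall, standing between two of the devices. Bystander, loose; origin at the centre of its underside, z up.
- candle_a: Painted white candle on a black square card, 53 x 53 x 64 mm, standing towards the back between two devices. Bystander, loose; origin at the centre of its underside, z up.
- candle_b: Painted white candle on a black square card, 53 x 53 x 64 mm, standing towards the back between two devices. Bystander, loose; origin at the centre of its underside, z up.
- wood_stamp: Wooden hand stamp with a turned handle, 26 x 45 x 67 mm, right of the devices. Bystander, loose; origin at the centre of its underside, z up.
- sachet: Flat patterned sachet, 66 x 98 x 9 mm, right of the devices. Bystander, loose; origin at the centre of its underside, z up.
- calculator: Pocket calculator, 112 x 66 x 12 mm, on the right. Bystander, loose; origin at the centre of its underside, z up.

How it is judged:
On the way, in this order (a step that is already met when the one before it is completed fails the run):
1. the round key of the switch box is pressed in (value of joint switch_key above 0.006 m), for 0.1 s.
2. the bar key of the receipt printer is pressed in (value of joint printer_key above 0.006 m), for 0.1 s.
3. the square key of the card reader is pressed in (value of joint reader_key above 0.006 m), for 0.1 s.
At the end, for the whole second after the job is handed in: All three keys stay at least 6 mm in (of 10 mm); each device lies flat and still within 20 mm of where it stood; every bystander stands upright within 30 mm of its place (value of joint each of switch_key, printer_key, reader_key above 0.006 m and distance of each of switch_box, receipt_printer, card_reader from where it was at the start of the episode below 0.02 m and angle between each of switch_box, receipt_printer, card_reader's own z axis and vertical below 0.1 rad and linear speed of each of switch_box, receipt_printer, card_reader below 0.02 m/s and distance of each of doll_a, doll_b, candle_a, candle_b, wood_stamp, sachet, calculator from where it was at the start of the episode below 0.03 m and angle between each of doll_a, doll_b, candle_a, candle_b, wood_stamp, sachet, calculator's own z axis and vertical below 0.25 rad); the robot touches nothing.
It fails at once if the printer is switched on before the switch box, or the card reader before the printer ((value of joint printer_key above 0.005 m and value of joint switch_key below 0.005 m) or (value of joint reader_key above 0.005 m and value of joint printer_key below 0.005 m)).
It fails at once if a device is pressed with more than 20 N (contact force between any of the fingers, the arm and switch_box above 20 N or contact force between any of the fingers, the arm and receipt_printer above 20 N or contact force between any of the fingers, the arm and card_reader above 20 N).
It fails at once if a device is lifted by more than 10 mm (height (world z) of any of switch_box, receipt_printer, card_reader above 0.01 m).
It fails at once if a device is shoved by more than 20 mm or tipped (distance of any of switch_box, receipt_printer, card_reader from where it was at the start of the episode above 0.02 m or angle between any of switch_box, receipt_printer, card_reader's own z axis and vertical above 0.2 rad).
It fails at once if a bystander is moved by more than 30 mm or knocked over (distance of any of doll_a, doll_b, candle_a, candle_b, wood_stamp, sachet, calculator from where it was at the start of the episode above 0.03 m or angle between any of doll_a, doll_b, candle_a, candle_b, wood_stamp, sachet, calculator's own z axis and vertical above 0.5 rad).
It also fails if it takes over 56 s, if anything falls off the work surface, if the arm or the gripper's body presses on something with over 40 N, if the wrist force passes 120 N, or if a joint passes its speed limit or range.

ROBOT

A 7-joint arm with a two-finger parallel gripper is mounted at the origin on a cart in front of the work surface, level with it; the furniture and walls round the work are solid. World frame = base frame: x ahead of the robot, y to its left, z up, the work surface at z = 0. Lengths are in m, angles in rad, forces in N, time in s.
With the tool pointing down it reaches from about 0.425 to 0.925 m from the base axis. Payload 6.8 kg.
Tool frame: the origin (TCP) lies at the very end of the fingers, on their centre line; the grasp point (between the pads) lies r.pinch_z behind it (r.pinch_z is the distance from the TCP to the grasp point, in m); z points along the fingers, y is the line along which they close (so a half turn about z gives the same grasp; the last joint's range is limited). The gripper opens to 85 mm and grips with 20 to 120 N. Pads are 22 mm wide; open, the fingers measure 114 mm over their backs; the gripper's body (76 mm by 85 mm) begins 54 mm behind the grasp point. The pads swing forward as they close: fully open they stand 13 mm farther back than shut.
Start: joints at [1.002, 0.477, 0.022, 1.555, -0.011, 1.109, -0.083], TCP at [0.3, -0.605, 0.231] pointing down, gripper open.
Joint ranges: [-2.96, 2.96], [-0.34, 2.1], [-1.41, 1.46], [0.24, 2.44], [-1.37, 4.51], [0.17, 1.92], [-2.96, 2.96]. Speed limits (rad/s): [2.39, 2.39, 3.14, 3.14, 3.14, 3.14, 3.14].

INTERFACE

Orientations are given as a rotation vector (axis times angle).
In Python, from bench import status, grab_frame, camera_model, r gives the robot as it stands. The module is installed in compiled form; this text tells all that it offers.
- The arm moves only by the shell command python3 -m creep 'ROWS' [FORCE]. ROWS is text: rows parted by semicolons, each of 7 numbers parted by spaces: the turn, a rotation vector about the tool's x, y, z in rad, then the shift along the tool's x, y, z in mm, then the opening, from -1 (shut) to 1 (fully open). In form: rx ry rz tx ty tz fingers; .... A call has 1 to 10 rows; each row is the pose to reach, as a shift and turn from the pose commanded when the call began, along the tool's axes at that moment; what a row does not reach only later rows make up. A row lasts 1/8 s, in which the tool goes at most 62.5 mm and 10.7 degrees, less where a joint would pass 70% of its speed; a pose out of reach is approached as far as the arm can. A call with a gripper value outside its range is refused whole. The fingers move at their own pace and stop on an object; FORCE is the grip in N (left out, the last holds). Time passes only in rows, so rows that repeat a pose let the fingers close. It gives the time, the measured TCP pose, the force, the opening and the grip force at its end, in the units of the state.
- status.get_obs(): the state, without advancing time (a new reading comes with each control period).
- grab_frame(name): name is "scene" or "top" or "wrist"; returns (picture, depth): 400x640x3 uint8, red, green, blue; 400x640 float32, m along the optical axis (not along the pixel's ray), 0 where there is no reading.
- camera_model(name): a dict with "K" (3x3 intrinsics, pixels), "rvec" (rotation vector, rad) and "tvec" (3), from world to camera coordinates, as OpenCV has them. Camera axes: x right, y down, z forward; pixel columns grow to the right and rows downward; lengths in m; the calibration is good to about 2 mm. A picture is of the moment at which its call begins: read the wrist's pose just before it. camera_model takes no time and is no camera call; for the wrist camera it gives the pose at the moment of the call.
- r.hand_in(): hands the job in; it is judged then, once.
The state is a dict: "clock": time; "joints": joint angles; "qvel": joint speeds; "tau": joint torques, N m; "tcp_pos": TCP position; "orientation": TCP orientation; "contact_force": force on the tool from outside, world axes, zero at the start; "moment": the same for the moment, N m; "grip_width": finger opening in m; "gripper_force": force on a finger pad.
Only numpy, scipy, OpenCV 4.12 (cv2) and the standard library are available. Lean on these libraries where they do the work, as an engineer would, in place of code of your own. Each camera call takes 0.05 s, during which the arm holds its last target. There are 200 camera calls.

## Working session

There is one attempt and no reset: what is moved stays moved. The work goes in short steps, Python scripts to look and compute and a shell command to move; the robot and the scene stay as the last step left them, time stands still between calls to the robot, and variables do not carry over. Pictures are saved under pics/ and viewed, at most 10 in all, crops included, and the job is handed in when it is done.

```bash
mkdir -p pics
python3 - <<'E'
from bench import status, grab_frame, camera_model, r
import cv2,numpy as np
o=status.get_obs();print(o,r.pinch_z)
for n in("top","scene"):
    p,d=grab_frame(n);cv2.imwrite(f"pics/{n}0.png",p[:,:,::-1]);np.savez(f"{n}0.npz",p=p,d=d)
    c=camera_model(n);print(n,c)
E
```

```text
{'clock': 0.0, 'joints': array([ 1.00192194,  0.47778867,  0.02229376,  1.55645634, -0.0114899 ,
        1.10933113, -0.08311418]), 'qvel': array([ 0.00132318, -0.00121697,  0.00035328, -0.00035893, -0.00022555,
        0.00058587,  0.00086831]), 'tau': array([ 6.86076032e-05, -5.96469319e+01,  1.60800129e+00, -2.81208390e+01,
        1.25310535e-02,  9.39571444e-03,  1.13520414e-05]), 'tcp_pos': array([ 0.29987232, -0.60405597,  0.23033045]), 'orientation': array([-3.05683952e+00, -7.17072295e-01,  8.56524864e-04]), 'contact_force': array([-0.70637726, -0.58241568,  0.75065248]), 'moment': array([ 0.01251317, -0.0052046 ,  0.00674679]), 'gripper_force': 0.0, 'grip_width': 0.08531157647748795} 0.0187
top {'K': array([[395.10995456,   0.        , 317.96227806],
       [  0.        , 395.10995456, 202.24253766],
       [  0.        ,   0.        ,   1.        ]]), 'rvec': array([ 2.13027855, -2.14562366,  0.19097257]), 'tvec': array([-0.03884944,  0.4678165 ,  1.27930668])}
scene {'K': array([[372.74755845,   0.        , 322.35763684],
       [  0.        , 372.74755845, 197.99999682],
       [  0.        ,   0.        ,   1.        ]]), 'rvec': array([ 1.02005067, -2.16549859,  1.3060898 ]), 'tvec': array([0.26009717, 0.23440966, 0.82470318])}
```

View pics/top0.png

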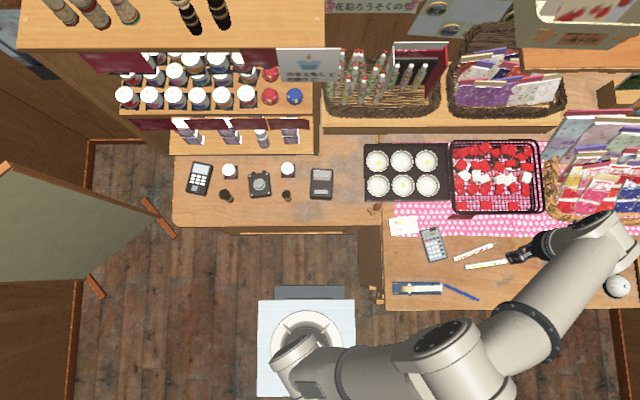

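View pics/scene0.png

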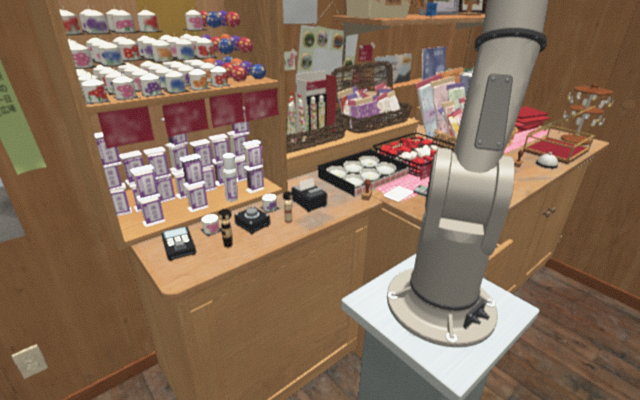

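The top view shows the card reader at about (200,178), the switch box at (260,184) and the printer at (321,183). The dolls are at (226,196) and (287,195), the candles at (229,171) and (288,169). The shelf edge is near row 150. The scene view agrees with this layout.

```bash
cat > h.py <<'E'
import numpy as np,cv2
from bench import camera_model
def cloud(n,d,c=None):
    c=c or camera_model(n);R=cv2.Rodrigues(c["rvec"])[0]
    v,u=np.indices(d.shape);K=c["K"]
    P=np.stack([(u-K[0,2])/K[0,0]*d,(v-K[1,2])/K[1,1]*d,d],-1)
    return (P-np.asarray(c["tvec"]).ravel())@R
E
python3 - <<'E'
import numpy as np,cv2
from h import *
f=np.load("top0.npz");p,d=f["p"],f["d"];W=cloud("top",d)
cv2.imwrite("pics/crop0.png",cv2.resize(p[145:215,180:345,::-1],None,fx=4.8,fy=4.8,interpolation=cv2.INTER_CUBIC))
np.set_printoptions(precision=3,suppress=True,linewidth=200)
for n,u,v in[("reader",200,178),("rkey",198,189),("switch",260,184),("printer",321,183),("pkey",320,193),("counter",245,215),("shelf",240,151),("shelf2",240,125),("doll_a",226,196),("doll_b",287,195),("ca",229,171),("cb",288,169)]:print(n,W[v,u])
H=W[...,2]
m=((H>.018)&(H<.16)&(W[...,0]>.42)&(W[...,1]>-.2)).astype(np.uint8)
m[:150]=0;m[:,:180]=0;m[:,345:]=0
k,l,s,c=cv2.connectedComponentsWithStats(m)
for i in range(1,k):
    if s[i,4]>15:
        q=W[l==i];print(s[i],q.min(0),q.max(0),np.median(q,0))
        r=cv2.minAreaRect(q[:,:2].astype(np.float32));print(r)
E
```

```text
reader [0.556 0.358 0.026]
rkey [0.518 0.363 0.028]
switch [0.529 0.151 0.049]
printer [ 0.531 -0.053  0.05 ]
pkey [ 0.494 -0.049  0.065]
counter [ 0.432  0.208 -0.003]
shelf [0.653 0.226 0.019]
shelf2 [0.637 0.172 0.308]
doll_a [0.478 0.25  0.107]
doll_b [0.482 0.057 0.099]
ca [0.574 0.255 0.049]
cb [0.582 0.058 0.04 ]
[183 150  27   5  75] [0.641 0.333 0.018] [0.657 0.423 0.025] [0.65  0.376 0.02 ]
((0.6493065357208252, 0.3779650330543518), (0.08981511741876602, 0.016009779646992683), 89.82465362548828)
[209 150  49   5 141] [0.64  0.166 0.018] [0.657 0.333 0.028] [0.649 0.253 0.02 ]
((0.6486828327178955, 0.2492944598197937), (0.167013481259346, 0.016049040481448174), 89.62899780273438)
[258 150  13   4  31] [0.644 0.122 0.018] [0.656 0.164 0.023] [0.651 0.143 0.02 ]
((0.6504263877868652, 0.1428566426038742), (0.012069247663021088, 0.04168460890650749), 1.1044048070907593)
[279 150  40   5 107] [ 0.637 -0.044  0.018] [0.656 0.091 0.075] [0.648 0.008 0.021]
((0.6476219892501831, 0.0235387422144413), (0.13483117520809174, 0.017467306926846504), 88.21924591064453)
[185 162  27  34 653
[... 616 characters left out ...]
.528 -0.052  0.052]
((0.5317439436912537, -0.05185110121965408), (0.07592902332544327, 0.10102864354848862), 86.38152313232422)
[247 171  24  28 520] [0.487 0.119 0.018] [0.581 0.197 0.057] [0.528 0.156 0.037]
((0.5341737866401672, 0.15842851996421814), (0.08939354121685028, 0.07226324081420898), 6.3555521965026855)
[218 189  15  14 134] [0.469 0.242 0.02 ] [0.503 0.276 0.115] [0.481 0.256 0.103]
((0.48525622487068176, 0.25883910059928894), (0.032162588089704514, 0.03223786875605583), 19.788619995117188)
[281 190  10  12  87] [0.473 0.048 0.021] [0.5   0.077 0.103] [0.482 0.061 0.093]
((0.4856826364994049, 0.06314447522163391), (0.027758756652474403, 0.027354367077350616), 43.14326477050781)
```

View pics/crop0.png

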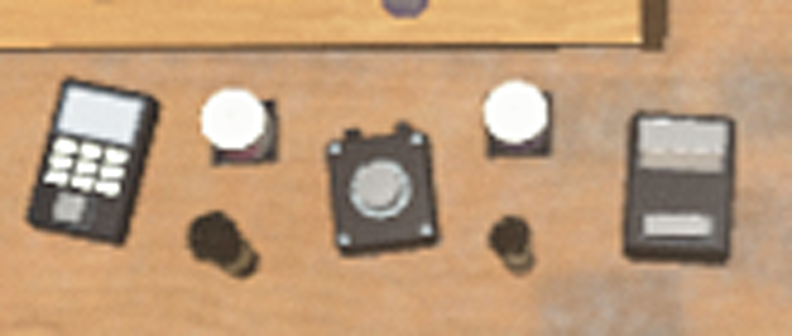

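Run:
```python
import numpy as np,cv2
from h import *
from bench import status
from scipy.spatial.transform import Rotation as Ro
np.set_printoptions(precision=4,suppress=True)
f=np.load("top0.npz");p,d=f["p"],f["d"];W=cloud("top",d);H=W[...,2]
c=camera_model("top");R=cv2.Rodrigues(c["rvec"])[0];t=np.ravel(c["tvec"]);C=-R.T@t
def at(u,v,z):
    g=R.T@np.linalg.inv(c["K"])@[u,v,1];return C+g*(z-C[2])/g[2]
# by hand-picked pixel, and by outline+offset (minAreaRect)
for n,u,v,z,ou,ov in[("switch",259,183.5,.052,0,0),("printer",321,191.9,.066,0,0),("reader",194.2,188.3,.042,0,0)]:print(n,at(u,v,z))
a=np.radians
# yaw check from top-face outlines, key offset along -x
for n,x,y,yaw,o in[("printer",.5317,-.0519,-3.6,.033),("reader",.5566,.3653,-10.7,.039)]:print(n,x-o*np.cos(a(yaw)),y-o*np.sin(a(yaw)))
for n,lo,hi,cx,cy in[("s",.045,.06,.53,.157),("p",.059,.07,.497,-.05),("r",.034,.046,.518,.373)]:
    m=(H>lo)&(H<hi)&(np.hypot(W[...,0]-cx,W[...,1]-cy)<.03);q=W[m];print(n,m.sum(),q.mean(0),q.min(0),q.max(0))
o=status.get_obs();T=Ro.from_rotvec(o["orientation"]).as_matrix();print(T)
# height along path
P=o["tcp_pos"][:2];Q=np.array([.53,.155])
for s in np.linspace(.25,1,7):
    b=P+s*(Q-P);m=(np.hypot(W[...,0]-b[0],W[...,1]-b[1])<.1)&(d>0);print(b,H[m].max() if m.any() else None)
```

```text
switch [0.53   0.1537 0.052 ]
printer [ 0.4975 -0.0522  0.066 ]
reader [0.517  0.3711 0.042 ]
printer 0.498765117961867 -0.04982791285553266
reader 0.518278100934799 0.37254099800003754
s 72 [0.5303 0.1575 0.051 ] [0.5151 0.1435 0.0451] [0.5459 0.1709 0.0569]
p 61 [ 0.4982 -0.0514  0.0645] [ 0.4905 -0.0721  0.0592] [ 0.5046 -0.0292  0.07  ]
r 37 [0.5176 0.3733 0.0409] [0.5078 0.3616 0.034 ] [0.5281 0.3877 0.0456]
[[ 0.8957  0.4447 -0.0008]
 [ 0.4447 -0.8957  0.0014]
 [-0.0001 -0.0016 -1.    ]]
[ 0.3574 -0.4143] 0.05971982262577814
[ 0.3862 -0.3195] 0.06652081311992578
[ 0.415  -0.2246] 0.06834258092582664
[ 0.4437 -0.1297] 0.07093440040302426
[ 0.4725 -0.0348] 0.10062781450101083
[0.5012 0.0601] 0.10292268290677914
[0.53  0.155] 0.10387671269950409
```

```bash
python3 -m creep '0 0 0 20 -21 0 -1;0 0 0 60 -63 0 -1;0 0 0 100 -105 0 -1;0 0 0 140 -149 0 -1;0 0 0 180 -191 0 -1;0 0 0 220 -234 0 -1;0 0 0 260 -276 0 -1;0 0 0 300 -319 0 -1;0 0 0 335 -356 0 -1;0 0 0 350 -372 0 -1' 20
```

```text
clock: 1.35
tcp_pos: [0.4487, -0.1125, 0.2313]
orientation: [-3.056, -0.724, -0.0]
contact_force: [0.0, 0.3, -0.1]
grip_width: 0.0001
gripper_force: 0.0
```

```bash
python3 -m creep '0 0 0.06 20 -21 0 -1;0 0 0.15 58 -61 0 -1;0 0 0.25 96 -101 0 -1;0 0 0.35 134 -141 0 -1;0 0 0.43 170 -179 0 -1;0 0 0.465 193 -203 0 -1;0 0 0.465 193 -203 40 -1;0 0 0.465 193 -203 80 -1;0 0 0.465 193 -203 110 -1;0 0 0.465 193 -203 110 -1'
```

```text
clock: 2.6
tcp_pos: [0.5289, 0.1511, 0.119]
orientation: [3.14, -0.006, -0.008]
contact_force: [0.5, 0.2, -0.5]
grip_width: -0.0001
gripper_force: 0.0
```

Run:
```python
from bench import status, grab_frame
import cv2,numpy as np
from h import *
p,d=grab_frame("wrist");cv2.imwrite("pics/w1.png",p[:,:,::-1])
W=cloud("wrist",d);np.set_printoptions(precision=4,suppress=True)
o=status.get_obs();print(o["tcp_pos"],o["orientation"],o["contact_force"])
m=(W[...,2]>.045)&(W[...,2]<.06)&(np.hypot(W[...,0]-.53,W[...,1]-.156)<.03)&(d>0);q=W[m]
if m.any():print(m.sum(),q.mean(0),q.min(0),q.max(0))
```

```text
[0.5302 0.1517 0.1208] [ 3.141  -0.0065 -0.0033] [-0.1243 -0.7657  0.5425]
1914 [0.5363 0.158  0.053 ] [0.5194 0.1424 0.0452] [0.551  0.1737 0.0554]
```

View pics/w1.png

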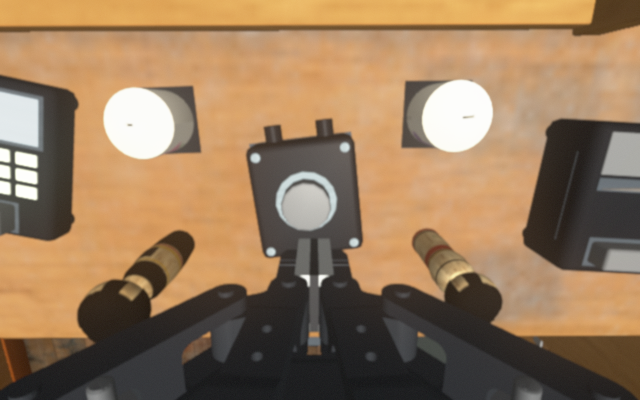

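The wrist view shows the round key at (305,203), with the shut fingertips just in front of it. Nothing is in the way of the descent, and the dolls stand clear at the sides.

```bash
python3 -m creep '0 0 0 3 -5 20 -1;0 0 0 3 -5 40 -1;0 0 0 3 -5 54 -1;0 0 0 3 -5 60 -1;0 0 0 3 -5 62 -1;0 0 0 3 -5 64 -1;0 0 0 3 -5 65 -1;0 0 0 3 -5 65 -1'; python3 -m creep '0 0 0 0 0 1 -1;0 0 0 0 0 2 -1;0 0 0 0 0 3 -1;0 0 0 0 0 3 -1'
```

```text
clock: 3.65
tcp_pos: [0.534, 0.1569, 0.0565]
orientation: [-3.141, 0.007, -0.001]
contact_force: [-0.4, 0.2, 0.1]
grip_width: 0.0001
gripper_force: 0.0
clock: 4.15
tcp_pos: [0.5339, 0.1568, 0.0532]
orientation: [3.142, -0.007, -0.0]
contact_force: [-0.3, 0.7, -0.2]
grip_width: 0.0005
gripper_force: 0.0
```

```bash
python3 -m creep '0 0 0 0 0 0.5 -1;0 0 0 0 0 1 -1;0 0 0 0 0 1.5 -1;0 0 0 0 0 2 -1;0 0 0 0 0 2.5 -1;0 0 0 0 0 3 -1;0 0 0 0 0 3.5 -1;0 0 0 0 0 4 -1'; python3 -m creep '0 0 0 0 0 0.5 -1;0 0 0 0 0 1 -1;0 0 0 0 0 1.5 -1;0 0 0 0 0 2 -1'
```

```text
clock: 5.15
tcp_pos: [0.5339, 0.1569, 0.0493]
orientation: [-3.142, 0.007, -0.0]
contact_force: [-0.8, -0.8, 2.8]
grip_width: -0.0002
gripper_force: 1.4
clock: 5.65
tcp_pos: [0.5339, 0.1569, 0.0473]
orientation: [-3.142, 0.007, -0.0]
contact_force: [-0.9, -0.3, 3.0]
grip_width: 0.0001
gripper_force: 1.4
```

```bash
python3 -m creep '0 0 0 0 0 0.5 -1;0 0 0 0 0 1 -1;0 0 0 0 0 1.5 -1;0 0 0 0 0 2 -1;0 0 0 0 0 2.5 -1;0 0 0 0 0 3 -1;0 0 0 0 0 3.5 -1;0 0 0 0 0 3.5 -1'
```

```text
clock: 6.65
tcp_pos: [0.5339, 0.1568, 0.0437]
orientation: [-3.142, 0.007, -0.0]
contact_force: [-0.1, -0.3, 1.9]
grip_width: 0.0004
gripper_force: 0.9
```

```bash
python3 -m creep '0 0 0 0 0 0.3 -1;0 0 0 0 0 0.6 -1;0 0 0 0 0 0.9 -1;0 0 0 0 0 0.9 -1'; python3 -m creep '0 0 0 0 0 -3 -1;0 0 0 0 0 -30 -1;0 0 0 0 0 -75 -1;0 0 0 0 0 -75 -1;0 0 0 0 0 -75 -1'
python3 - <<'E'
from bench import status, grab_frame
import numpy as np
from h import *
p,d=grab_frame("wrist");W=cloud("wrist",d)
m=(np.hypot(W[...,0]-.534,W[...,1]-.157)<.03)&(d>0)&(W[...,2]<.07)
print(np.histogram(W[m][:,2],bins=np.arange(.03,.06,.001)))
E
```

```text
clock: 7.15
tcp_pos: [0.5339, 0.1569, 0.0429]
orientation: [-3.142, 0.007, -0.0]
contact_force: [0.6, -1.2, 3.6]
grip_width: 0.0001
gripper_force: 1.2
clock: 7.78
tcp_pos: [0.5335, 0.1565, 0.1175]
orientation: [3.141, -0.007, -0.001]
contact_force: [-0.4, 0.2, -0.3]
grip_width: -0.0006
gripper_force: 0.0
(array([   0,    0,    0,    0,    3,  205, 1461, 1716,  570,   94,  307,
        912,  413,   25,    0,    0,    0,    0,    0,    0,    0,    0,
          0,    0,    0,    0,    0,    0,    0]), array([0.03 , 0.031, 0.032, 0.033, 0.034, 0.035, 0.036, 0.037, 0.038,
       0.039, 0.04 , 0.041, 0.042, 0.043, 0.044, 0.045, 0.046, 0.047,
       0.048, 0.049, 0.05 , 0.051, 0.052, 0.053, 0.054, 0.055, 0.056,
       0.057, 0.058, 0.059]))
```

```bash
python3 -m creep '0 0 0 0 0 -40 -1;0 0 0 0 10 -70 -1;0 0 0 -10 50 -70 -1;0 0 0 -20 100 -70 -1;0 0 0 -28 150 -70 -1;0 0 0 -33 190 -70 -1;0 0 0 -33 207 -60 -1;0 0 0 -33 207 -20 -1;0 0 0 -33 207 -5 -1;0 0 0 -33 207 -5 -1'
python3 - <<'E'
from bench import status, grab_frame
import numpy as np,cv2
from h import *
np.set_printoptions(precision=4,suppress=True)
p,d=grab_frame("wrist");W=cloud("wrist",d);print(status.get_obs()["tcp_pos"])
m=(np.hypot(W[...,0]-.5,W[...,1]+.051)<.04)&(d>0)&(W[...,2]<.073)&(W[...,2]>.06);q=W[m]
print(m.sum(),np.median(q,0),q.min(0),q.max(0));cv2.imwrite("pics/w2.png",p[:,:,::-1])
E
```

```text
clock: 9.07
tcp_pos: [0.4991, -0.0489, 0.1215]
orientation: [-3.141, 0.004, 0.005]
contact_force: [-0.3, 0.6, 0.5]
grip_width: -0.0004
gripper_force: 0.0
[ 0.5    -0.0491  0.1226]
1912 [ 0.5036 -0.0504  0.0664] [ 0.494 -0.074  0.06 ] [ 0.5115 -0.0279  0.0685]
```

View pics/w2.png

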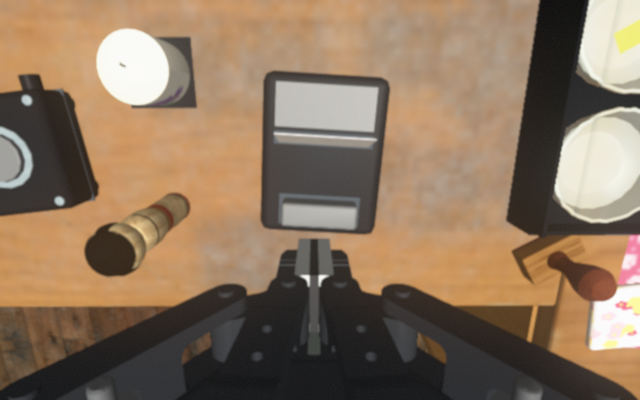

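The wrist view shows the bar key at (319,212), straight ahead of the fingertips. The paper slip at (325,138) is clear of them.

```bash
python3 -m creep '0 0 0 1 2 20 -1;0 0 0 1 2 38 -1;0 0 0 1 2 47 -1;0 0 0 1 2 51 -1;0 0 0 1 2 53 -1;0 0 0 1 2 54 -1;0 0 0 1 2 54 -1'; python3 -m creep '0 0 0 0 0 0.5 -1;0 0 0 0 0 1 -1;0 0 0 0 0 1.5 -1;0 0 0 0 0 2 -1;0 0 0 0 0 2.5 -1;0 0 0 0 0 3 -1;0 0 0 0 0 3.5 -1;0 0 0 0 0 4 -1'
```

```text
clock: 10.0
tcp_pos: [0.5012, -0.0521, 0.0692]
orientation: [3.142, -0.007, 0.001]
contact_force: [-0.0, 0.7, 0.3]
grip_width: -0.0002
gripper_force: 0.0
clock: 11.0
tcp_pos: [0.501, -0.052, 0.065]
orientation: [3.142, -0.007, 0.0]
contact_force: [-1.3, 1.0, 2.2]
grip_width: 0.0007
gripper_force: 1.4
```

Contact is at about z = 0.066 with roughly 3 N. I'll go on to 0.057.

```bash
python3 -m creep '0 0 0 0 0 0.5 -1;0 0 0 0 0 1 -1;0 0 0 0 0 1.5 -1;0 0 0 0 0 2 -1;0 0 0 0 0 2.5 -1;0 0 0 0 0 3 -1;0 0 0 0 0 3.5 -1;0 0 0 0 0 4 -1;0 0 0 0 0 4.5 -1;0 0 0 0 0 5 -1'; python3 -m creep '0 0 0 0 0 0.5 -1;0 0 0 0 0 1 -1;0 0 0 0 0 1.5 -1;0 0 0 0 0 2 -1;0 0 0 0 0 2.5 -1;0 0 0 0 0 2.8 -1'
```

```text
clock: 12.25
tcp_pos: [0.501, -0.052, 0.0599]
orientation: [3.142, -0.007, 0.0]
contact_force: [-0.9, -0.2, 3.6]
grip_width: -0.0001
gripper_force: 1.4
clock: 13.0
tcp_pos: [0.501, -0.052, 0.0571]
orientation: [3.142, -0.007, 0.0]
contact_force: [-1.0, 0.1, 2.2]
grip_width: 0.0002
gripper_force: 1.4
```

```bash
python3 -m creep '0 0 0 0 0 0.3 -1;0 0 0 0 0 0.3 -1;0 0 0 0 0 -3 -1;0 0 0 0 0 -30 -1;0 0 0 0 0 -65 -1;0 0 0 0 0 -65 -1;0 0 0 0 0 -65 -1'
python3 - <<'E'
from bench import status, grab_frame
import numpy as np
from h import *
p,d=grab_frame("wrist");W=cloud("wrist",d)
m=(abs(W[...,0]-.502)<.02)&(abs(W[...,1]+.051)<.03)&(d>0)&(W[...,2]<.08)
print(np.histogram(W[m][:,2],bins=np.arange(.045,.071,.001)))
E
```

```text
clock: 13.88
tcp_pos: [0.5007, -0.0521, 0.1218]
orientation: [3.141, -0.007, -0.001]
contact_force: [-0.4, -0.7, -0.2]
grip_width: -0.0003
gripper_force: 0.0
(array([   5,    4,    6,   36,  277, 1148, 1491,  424,   97,  284,  814,
        422,   35,    0,    0,    0,    0,    0,    0,    0,    0,    0,
          0,    0,    0]), array([0.045, 0.046, 0.047, 0.048, 0.049, 0.05 , 0.051, 0.052, 0.053,
       0.054, 0.055, 0.056, 0.057, 0.058, 0.059, 0.06 , 0.061, 0.062,
       0.063, 0.064, 0.065, 0.066, 0.067, 0.068, 0.069, 0.07 ]))
```

```bash
python3 -m creep '0 0 0 0 0 -40 -1;0 0 0 0 -20 -70 -1;0 0 0 0 -70 -70 -1;0 0 0 5 -125 -70 -1;0 0 0 8 -180 -70 -1;0 0 0 12 -235 -70 -1;0 0 0 16 -290 -70 -1;0 0 0 18 -345 -70 -1;0 0 0 19 -390 -70 -1;0 0 0 19 -424 -70 -1'; python3 -m creep '0 0 0 0 0 40 -1;0 0 0 0 0 80 -1;0 0 0 0 0 90 -1;0 0 0 0 0 90 -1';python3 - <<'E'
from bench import status, grab_frame
import numpy as np,cv2
from h import *
np.set_printoptions(precision=4,suppress=True)
p,d=grab_frame("wrist");W=cloud("wrist",d);print(status.get_obs()["tcp_pos"])
m=(np.hypot(W[...,0]-.52,W[...,1]-.3725)<.025)&(d>0)&(W[...,2]<.048)&(W[...,2]>.036);q=W[m]
print(m.sum(),np.median(q,0),q.min(0),q.max(0));cv2.imwrite("pics/w3.png",p[:,:,::-1])
E
```

```text
clock: 15.18
tcp_pos: [0.5207, 0.3739, 0.1903]
orientation: [3.141, -0.004, -0.004]
contact_force: [-0.8, -0.6, -0.2]
grip_width: 0.0002
gripper_force: 0.0
clock: 15.68
tcp_pos: [0.5215, 0.3716, 0.1014]
orientation: [3.141, -0.007, -0.002]
contact_force: [-0.1, 0.2, -0.5]
grip_width: 0.0
gripper_force: 0.0
[0.5222 0.3722 0.1027]
1039 [0.5239 0.3739 0.0426] [0.5116 0.3628 0.0362] [0.534  0.3852 0.0447]
```

View pics/w3.png

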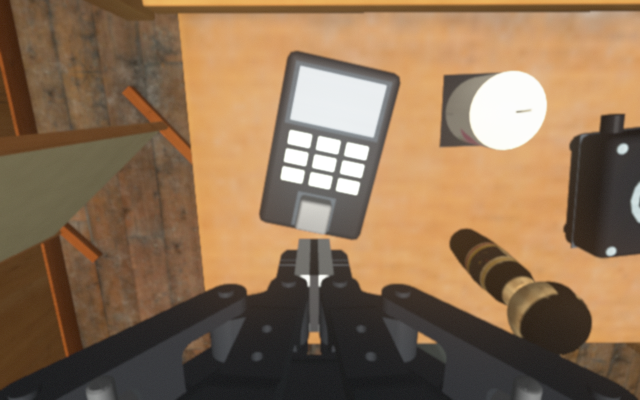

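The wrist view shows the square key at (315,212), directly ahead of the fingertips. The dolls and candle are clear.

```bash
python3 -m creep '0 0 0 -0.5 -1 25 -1;0 0 0 -0.5 -1 43 -1;0 0 0 -0.5 -1 51 -1;0 0 0 -0.5 -1 54 -1;0 0 0 -0.5 -1 56 -1;0 0 0 -0.5 -1 56 -1'; python3 -m creep '0 0 0 0 0 0.5 -1;0 0 0 0 0 1 -1;0 0 0 0 0 1.5 -1;0 0 0 0 0 2 -1;0 0 0 0 0 2.5 -1;0 0 0 0 0 3 -1;0 0 0 0 0 3.5 -1;0 0 0 0 0 4 -1;0 0 0 0 0 4.5 -1;0 0 0 0 0 5 -1'
```

```text
clock: 16.48
tcp_pos: [0.5215, 0.3731, 0.0465]
orientation: [-3.141, 0.007, -0.001]
contact_force: [0.2, 0.0, -0.1]
grip_width: 0.0
gripper_force: 0.0
clock: 17.73
tcp_pos: [0.5213, 0.3729, 0.0413]
orientation: [3.142, -0.007, 0.0]
contact_force: [-1.2, -1.3, 2.9]
grip_width: -0.0005
gripper_force: 1.4
```

```bash
python3 -m creep '0 0 0 0 0 0.5 -1;0 0 0 0 0 1 -1;0 0 0 0 0 1.5 -1;0 0 0 0 0 2 -1;0 0 0 0 0 2.5 -1;0 0 0 0 0 3 -1;0 0 0 0 0 3.5 -1;0 0 0 0 0 4 -1;0 0 0 0 0 4.5 -1;0 0 0 0 0 5 -1'; python3 -m creep '0 0 0 0 0 0.5 -1;0 0 0 0 0 1 -1;0 0 0 0 0 1.5 -1;0 0 0 0 0 2 -1;0 0 0 0 0 2.5 -1;0 0 0 0 0 3 -1;0 0 0 0 0 3 -1'
```

```text
clock: 18.98
tcp_pos: [0.5213, 0.3729, 0.0361]
orientation: [-3.142, 0.007, -0.0]
contact_force: [-0.3, -0.3, 3.0]
grip_width: 0.0004
gripper_force: 1.4
clock: 19.85
tcp_pos: [0.5213, 0.3729, 0.033]
orientation: [-3.142, 0.007, 0.0]
contact_force: [-0.5, -0.9, 2.4]
grip_width: -0.0002
gripper_force: 1.0
```

```bash
python3 -m creep '0 0 0 0 0 -3 -1;0 0 0 0 0 -30 -1;0 0 0 0 0 -70 -1;0 0 0 0 0 -110 -1;0 0 0 0 0 -110 -1;0 0 0 0 0 -110 -1'
python3 - <<'E'
from bench import status, grab_frame
import numpy as np,cv2
from h import *
p,d=grab_frame("wrist");W=cloud("wrist",d)
m=(np.hypot(W[...,0]-.523,W[...,1]-.373)<.025)&(d>0)&(W[...,2]<.06)
print(np.histogram(W[m][:,2],bins=np.arange(.022,.048,.001)))
p,d=grab_frame("top");cv2.imwrite("pics/t2.png",cv2.resize(p[145:215,180:345,::-1],None,fx=4.8,fy=4.8,interpolation=cv2.INTER_CUBIC))
E
```

```text
clock: 20.6
tcp_pos: [0.5211, 0.3724, 0.1426]
orientation: [3.141, -0.007, -0.001]
contact_force: [-0.4, -0.1, -1.0]
grip_width: 0.0003
gripper_force: 0.0
(array([  4,   6,  22, 184, 863, 821, 278,  58, 132, 328, 159,  11,   0,
         0,   0,   0,   0,   0,   0,   0,   0,   0,   0,   0,   0]), array([0.022, 0.023, 0.024, 0.025, 0.026, 0.027, 0.028, 0.029, 0.03 ,
       0.031, 0.032, 0.033, 0.034, 0.035, 0.036, 0.037, 0.038, 0.039,
       0.04 , 0.041, 0.042, 0.043, 0.044, 0.045, 0.046, 0.047]))
```

View pics/t2.png

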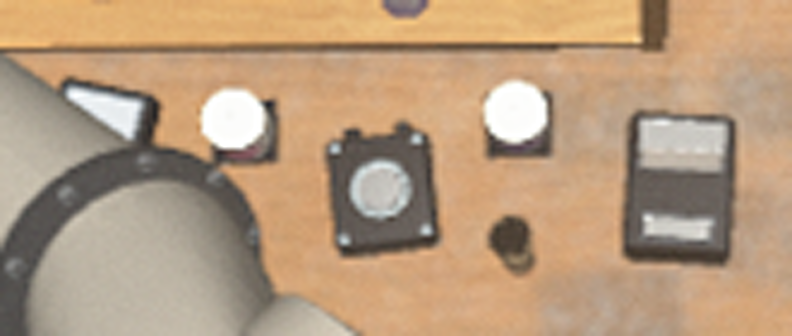

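The top view shows the switch box, printer, candles and doll_b where they were. The reader's visible end has not moved either, and doll_a is hidden by the arm. All three keys measure about 4.5 mm above their housings, so they are about 9 mm in.

```bash
python3 -c "
from bench import r
print(r.hand_in())"
```

```text
the job is handed in; nothing more can be done
None
```

I pressed the three keys in the required order — switch box, printer, card reader — and the camera shows each about 9 mm in. Force readings after each press stayed under 4 N, nothing in view had moved (the arm hid doll_a in the last picture), and the job is handed in; no verdict was returned.

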